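# Feed a spent cell into the self-closing battery bin

## Task

Lay the fat spent battery cell crosswise in the wire chute of the battery collection bin and take your hand off it, so that it rests by itself in front of the closed lid. Then press the lever under the chute all the way down and keep it down for about a second, so that the lid stays raised while the cell rolls into the bin, and let the lever come back up so that the lid closes. Work the lid only by its lever, never by touching the lid itself, and leave everything else on the table where it stands.

Things in the scene. Friction and masses are not known exactly. Their poses are not given: they have to be found in the camera images.
- cell: The spent cell, to be put in the bin: a plain dark steel cylinder, 33 mm in diameter and 61 mm long, about 140 g, the fattest of the three cells, lying on the table to the left or the right of the bin at any heading (it can roll). Origin at its centre; its x axis runs along the cylinder. In the bin it comes to rest on the inner floor, its centre 100 to 165 mm above the table.
- bin: Battery collection bin, fixed: a white metal box with an aluminium lid and a steel wire chute on its front. Origin on the table under the chute's middle; x level, down the chute into the bin; y to the left along its front; z up. In mm in this frame: box x 60 to 260, y -90 to 90, z 0 to 250; chute x -60 to 60; under it a wire strut at y 45 and one at -45 runs from x -45, z 250 to x 60, z 170.
- chute (a point): Middle of the chute's bed (its top), at 0, 0, 232 mm in the bin's frame. Bed: 4 wires along x, sloping straight from z 255 at x -60 to z 210 at x 60. Clear width 84 mm between side wires that rise 29 mm over the bed; cross wires close the upper end to z 267. A cell laid crosswise (axis along y) with its centre at x -15, z 257 rolls down to x 40, against the shut lid; lengthwise it sticks.
- lid: The lid, an aluminium plate 206 x 184 mm on the box, hinged at the back. A lip 88 mm wide hangs from its front edge and closes the mouth at the chute's foot (at x 56 to 61 in the bin's frame). Shut: origin mid front edge, at 60, 0, 250 mm in the bin's frame, axes as the bin's; hinge at x 260. Rises 2.5 rad per rad of lever, to 0.7 rad (lip 130 mm up); falls shut with the lever. Do not touch it.
- pad (a point): Middle of the top of the lever's black rubber pad (36 mm along x, 60 along y). Lever up: at -30, 0, 100 mm in the bin's frame, under the chute, 30 mm in from its upper end. A tool pointing straight down hits the chute: come from the bin's -x side, tilted 40 to 45 degrees from vertical, tip pointing in under the chute. Axes as the bin's when up.
- lever (a joint): The lid-lift lever: 0 = up (lid shut), 0.28 rad = pressed down to its stop (lid fully raised). The pad goes down 42 mm over the full travel, nearly straight (1 mm towards -x). A spring and the lid's weight press it back up: about 5 N at the pad all the way.
- slim_a: A slim cell, 14.5 mm in diameter, 50 mm long, lying on the table. Origin at its centre. Leave it.
- slim_b: Another slim cell, the same. Leave it.
- tape: A cardboard roll core lying flat, 100 mm across, 48 mm high, on the other side of the bin from the spent cell. Origin at the centre of its underside. Leave it.
- tin: A tin, 74 mm across, 100 mm high. Origin at the centre of its underside. Leave it.
- torch: A black torch lying on the table, 150 mm long, head 52 mm across. Origin 26 mm above the table, on its axis. Leave it.
- block: A grey block battery, 67 by 67 by 100 mm plus two terminals 12 mm high. Origin at the centre of its underside. Leave it.
Mind the look-alikes: they are no part of the job. Of the things that look like the cell, the middle-sized one is meant.

How it is judged:
On the way, in this order (a step that is already met when the one before it is completed fails the run):
1. the cell lies in the chute, let go, with the lid shut (x of cell in the frame of bin between -0.06 and 0.06 m and y of cell in the frame of bin between -0.03 and 0.03 m and z of cell in the frame of bin between 0.215 and 0.28 m and contact force between the fingers and cell below 0.05 N and linear speed of cell below 0.05 m/s and angle between lid's own z axis and vertical below 0.06 rad), for 0.2 s.
2. the lever is held fully down, the lid raised (value of joint lever above 0.25 rad and angle between lid's own z axis and vertical above 0.6 rad), for 0.5 s.
At the end, for the whole second after the job is handed in: The spent cell is at rest inside the bin's box (its centre within the box's walls, 90 to 190 mm above the table), the lever is back up (below 0.03 rad) and the lid shut (within 0.06 rad) (x of cell in the frame of bin between 0.06 and 0.26 m and y of cell in the frame of bin between -0.09 and 0.09 m and z of cell in the frame of bin between 0.09 and 0.19 m and linear speed of cell below 0.03 m/s and value of joint lever below 0.03 rad and angle between lid's own z axis and vertical below 0.06 rad); the robot touches nothing.
It fails at once if the robot touches the lid (over 1 N) (contact force between any of the fingers, the arm and lid above 1 N).
It fails at once if something else on the table is shifted by more than 30 mm (distance of any of slim_a, slim_b, tape, tin, torch, block from where it was at the start of the episode above 0.03 m).
It also fails if it takes over 59 s, if anything falls off the work surface, if the arm or the gripper's body presses on something with over 40 N, if the wrist force passes 120 N, or if a joint passes its speed limit or range.

## Robot

A 6-joint arm with a two-finger parallel gripper is mounted at the origin on the work surface. World frame = base frame: x ahead of the robot, y to its left, z up, the work surface at z = 0. Lengths are in m, angles in rad, forces in N, time in s.
With the tool pointing down it reaches from about 0.375 to 0.9 m from the base axis. Payload 3.1 kg.
Tool frame: the origin (TCP) lies on the centre line of the jaws, within the pads' length; the fingertips stand ahead of it and the grasp point (between the pads) lies 6 mm ahead of it (robot.tips_ahead is the x of the fingertips in the tool frame, in m); x points along the fingers, z is the direction in which the jaws open and shut, and the axes are right-handed (so a half turn about x gives the same grasp; the last joint's range is limited). The gripper opens to 85 mm and grips with 20 to 120 N. Pads are 22 mm wide; open, the fingers measure 114 mm over their backs; the gripper's body (76 mm by 85 mm) begins 54 mm behind the grasp point. The pads swing forward as they close: fully open they stand 13 mm farther back than shut.
Start: joints at [-1.371, 0.527, 1.433, -0, 1.181, -0.178], TCP at [0.231, -0.581, 0.256] pointing down, gripper open.
Joint ranges: [-3.08, 3.08], [-0.75, 2.2], [0.22, 2.44], [-1.43, 4.57], [0, 2.65], [-2.85, 2.85]. Speed limits (rad/s): [2.79, 2.79, 3.14, 3.14, 3.14, 3.14].

## Interface

Orientations are given as a unit quaternion [w, x, y, z].
In Python, from station import robot gives the robot as it stands.
- The arm moves only by the tool servo_tool, never from a script. Its argument "commands" is a list of rows, each a list of 7 numbers: the shift along the world's x, y, z in mm, then the turn, a rotation vector about the world's x, y, z in degrees, then the opening, from 0 (shut) to 1 (fully open). In form: [[dx, dy, dz, wx, wy, wz, jaw], ...]. A call has 1 to 5 rows; each row is the pose to reach, as a shift and turn from the pose commanded when the call began; what a row does not reach only later rows make up. A row lasts 1/12 s, in which the tool goes at most 41.7 mm and 7.16 degrees, less where a joint would pass 70% of its speed; a pose out of reach is approached as far as the arm can. A call with a gripper value outside its range is refused whole. The fingers move at their own pace and stop on an object; "squeeze" is the grip in N (left out, the last holds). Time passes only in rows, so rows that repeat a pose let the fingers close. It gives the time, the measured TCP pose, the force and the opening at its end, in the units of the state.
- robot.get_state(): the state, without advancing time (a new reading comes with each control period).
- robot.snapshot(name): name is "side" or "top"; returns a dict with "pixels" (480x640x3 uint8, red, green, blue), "fx", "fy", "cx", "cy" (pixels), "k1" (the pictures are not rectified: a ray, as slopes to the right and down, at radius r is drawn at 1 + k1 r^2 times it, then the intrinsics apply), "R" (3x3) and "t" (3): a world point X has camera coordinates R X + t. Camera axes: x right, y down, z forward; pixel columns grow to the right and rows downward; lengths in m; the calibration is good to about 2 mm. A picture is of the moment at which its call begins. There is no depth.
- robot.close_job(): hands the job in, once; it reports no verdict.
The state is a dict: "time_s": time; "joint_pos": joint angles; "joint_vel": joint speeds; "joint_torque": joint torques, N m; "tcp_pos": TCP position; "ee_rot": TCP orientation; "force": force on the tool from outside, world axes, zero at the start; "ft_torque": the same for the moment, N m; "gripper_width": opening from 0.0 (shut) to 1.0 (fully open).
Only numpy, scipy, OpenCV 4.12 (cv2) and the standard library are available. Lean on these libraries where they do the work, as an engineer would, in place of code of your own. Each camera call takes 0.05 s, during which the arm holds its last target. There are 200 camera calls.

## Working session

There is one attempt and no reset: what is moved stays moved. The work goes in short steps, Python scripts to look and compute and a tool call to move; the robot and the scene stay as the last step left them, time stands still between calls to the robot, and variables do not carry over. Pictures are saved under pics/ and viewed, about 8 in all and at most 12, crops included, and the job is handed in when it is done.

Besides the shell and the picture viewer there is one more tool, called after "Request:" as a command line: name --pt "numbers of a row" for each row, then --argument value for the rest. servo_tool: Moves the arm, as the interface text tells. Its arguments: {"type":"object","properties":{"commands":{"type":"array"},"squeeze":{"type":"number"}},"required":["commands"]}

```bash
mkdir -p pics; cat > h.py <<'E'
import numpy as np, cv2
from station import robot
def snap(n,f):
    s=robot.snapshot(n); cv2.imwrite('pics/'+f+'.png',cv2.cvtColor(s['pixels'],cv2.COLOR_RGB2BGR)); np.save('pics/'+f+'.npy',s,allow_pickle=True); return s
def load(f): return np.load('pics/'+f+'.npy',allow_pickle=True).item()
def ray(s,u,v):
    d=np.array([(u-s['cx'])/s['fx'],(v-s['cy'])/s['fy']]); x=d.copy()
    for _ in range(20): x=d/(1+s['k1']*(x@x))
    R=np.array(s['R']);t=np.array(s['t']); w=R.T@np.array([x[0],x[1],1]); return -R.T@t, w/np.linalg.norm(w)
def onz(s,u,v,z):
    o,w=ray(s,u,v); return o+w*(z-o[2])/w[2]
def proj(s,X):
    c=np.array(s['R'])@np.array(X)+np.array(s['t']); x=c[:2]/c[2]; x=x*(1+s['k1']*(x@x)); return np.array([s['fx']*x[0]+s['cx'],s['fy']*x[1]+s['cy']])
def tri(s1,p1,s2,p2):
    o1,a=ray(s1,*p1);o2,b=ray(s2,*p2)
    k=np.linalg.lstsq(np.c_[a,-b],o2-o1,rcond=None)[0]; A=o1+a*k[0];B=o2+b*k[1]; return (A+B)/2,np.linalg.norm(A-B)
E
python3 - <<'E'
from h import *
for n in('top','side'):
    s=snap(n,n+'0'); R=np.array(s['R']);print(n,-R.T@s['t'],R[2],s['fx'],s['k1'])
print(robot.get_state(), robot.tips_ahead)
E
```

```text
top [0.45215943 0.0160183  1.55881226] [ 1.03328884e-01  5.70922124e-05 -9.94647243e-01] 509.5046279459577 -0.11049305723605556
side [0.03771983 0.59682738 0.96273858] [ 0.48713416 -0.52319926 -0.69925878] 468.3970047734829 -0.06631963810458416
{'time_s': 0.1, 'joint_pos': array([-1.37146618e+00,  5.28400423e-01,  1.43381706e+00, -2.46681370e-05,
        1.18142331e+00, -1.78539912e-01]), 'joint_vel': array([-0.0002268 , -0.00167565, -0.00266602,  0.00149946, -0.00088649,
        0.00065937]), 'joint_torque': array([ 5.62132991e-04, -4.43303454e+01, -1.78586823e+01, -2.72426423e-04,
        3.82189639e-03,  3.84579408e-06]), 'tcp_pos': array([ 0.23046119, -0.58028641,  0.25540107]), 'ee_rot': array([ 0.58448748,  0.39769388,  0.58553342, -0.39669204]), 'force': array([ 0.46177697, -0.69825127,  0.70431436]), 'ft_torque': array([ 0.01449795, -0.0372268 , -0.02775346]), 'gripper_width': 1.0021480004619594} 0.025
```

View pics/top0.png

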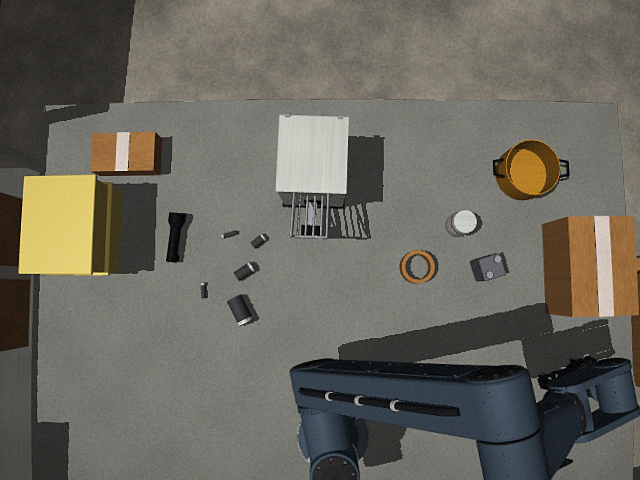

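View pics/side0.png

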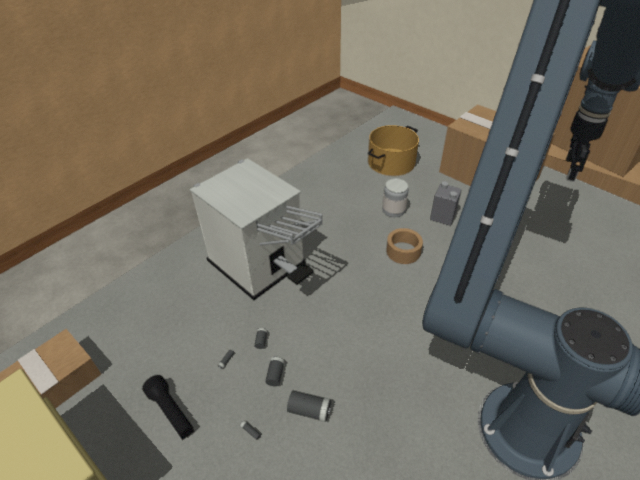

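The image shows these things that could be taken for the cell, as top pixels: cylinders at (260,241), (246,271) and (242,309), slim cells at (230,234) and (204,290), and the torch at (175,237). The middle-sized cylinder, (246,271), fits the description. I'll check it in a crop and measure it.

```bash
python3 - <<'E'
from h import *
t=load('top0');s=load('side0')
a=cv2.resize(t['pixels'][190:340,180:300],None,fx=4,fy=4,interpolation=cv2.INTER_CUBIC)[:600]
b=cv2.resize(s['pixels'][315:435,210:290],None,fx=4,fy=4,interpolation=cv2.INTER_CUBIC)
c=np.zeros((600,800,3),np.uint8);c[:a.shape[0],:480]=a;c[:480,480:800]=b
cv2.imwrite('pics/c1.png',c[:,:,::-1])
a=cv2.resize(t['pixels'][105:245,265:365],None,fx=4,fy=4,interpolation=cv2.INTER_CUBIC)
b=cv2.resize(s['pixels'][155:305,185:345],None,fx=2.5,fy=2.5,interpolation=cv2.INTER_CUBIC)
c=np.zeros((600,800,3),np.uint8);c[:560,:400]=a;c[:375,400:800]=b
cv2.imwrite('pics/c2.png',c[:,:,::-1])
for n,im,z in(('top',t,.0165),('side',s,.0165)):
    g=cv2.cvtColor(im['pixels'],cv2.COLOR_RGB2GRAY)
    m=(g<62).astype(np.uint8); 
    k,_,st,ce=cv2.connectedComponentsWithStats(m)
    for i in range(1,k):
        if 25<st[i,4]<1500 and onz(im,*ce[i],z)[0]<.9:
            r=cv2.minAreaRect(np.argwhere(_==i)[:,::-1].astype(np.float32)); print(n,st[i],ce[i].round(1),np.round(r[1],1),round(r[2]),onz(im,*ce[i],z).round(3))
E
```

```text
top [493 141  63  39 605] [518.9 155.4] [28.2 64. ] 63 [ 0.856 -0.591  0.016]
top [500 159  70  41 353] [537.9 186.6] [26.5 72.6] 65 [ 0.756 -0.647  0.016]
top [540 171  19  22  98] [549.6 182.6] [ 9.2 27.5] 34 [ 0.769 -0.687  0.016]
top [295 193  32   5  50] [310.5 193.8] [ 4. 31.] 90 [0.734 0.065 0.016]
top [300 199   6   9  26] [303.5 204. ] [8. 5.] 90 [0.703 0.086 0.016]
top [316 200   5   8  34] [318.4 203.3] [7. 4.] 90 [0.704 0.041 0.016]
top [322 203   5  33 112] [323.8 219.9] [ 3.5 32.1] 2 [0.653 0.025 0.016]
top [166 212  27  51 912] [177.5 235.4] [23.9 49.6] 4 [0.607 0.474 0.016]
top [292 212   3  25  27] [292.9 224.8] [24.  2.] 90 [0.638 0.119 0.016]
top [469 213  13  22  90] [476.6 224.3] [ 9.5 21.8] 14 [ 0.638 -0.446  0.016]
top [543 217  25  17 100] [557.6 224.2] [16. 24.] 90 [ 0.637 -0.705  0.016]
top [301 225   4  10  37] [302.4 229.2] [9. 3.] 90 [0.625 0.09  0.016]
top [306 225   7  10  52] [308.8 229.8] [5.2 9.3] 7 [0.623 0.07  0.016]
top [314 226   6  10  57] [316.6 230.3] [9. 5.] 90 [0.621 0.047 0.016]
top [224 231  15   7  52] [230.8 233.8] [ 4.  15.1] 74 [0.612 
[... 2181 characters left out ...]
.016]
side [255 332  13  16  81] [262.3 341.4] [ 8.2 16.6] 35 [0.578 0.229 0.016]
side [224 352  10  13  29] [228.4 358.2] [ 2.  14.4] 37 [0.603 0.314 0.016]
side [266 363  18  23 152] [276.9 376.4] [12. 25.] 39 [0.484 0.271 0.016]
side [ 143  375   52   64 1279] [168.  404.5] [69.7 25.1] 50 [0.611 0.479 0.016]
side [585 391  55  25 469] [614.6 404. ] [55.7 18.1] 7 [-0.119 -0.165  0.016]
side [301 393  22   7  38] [311.7 396. ] [21.6  2.2] 14 [0.393 0.254 0.017]
side [559 412  32  42 420] [576.6 431.3] [20.1 49.2] 23 [-0.077 -0.05   0.016]
side [247 423  14  16  36] [255.  430.9] [18.4  4.8] 54 [0.427 0.39  0.016]
side [544 426  22  44 225] [552.6 450. ] [ 7.6 46.6] 23 [-0.055  0.021  0.016]
```

View pics/c1.png

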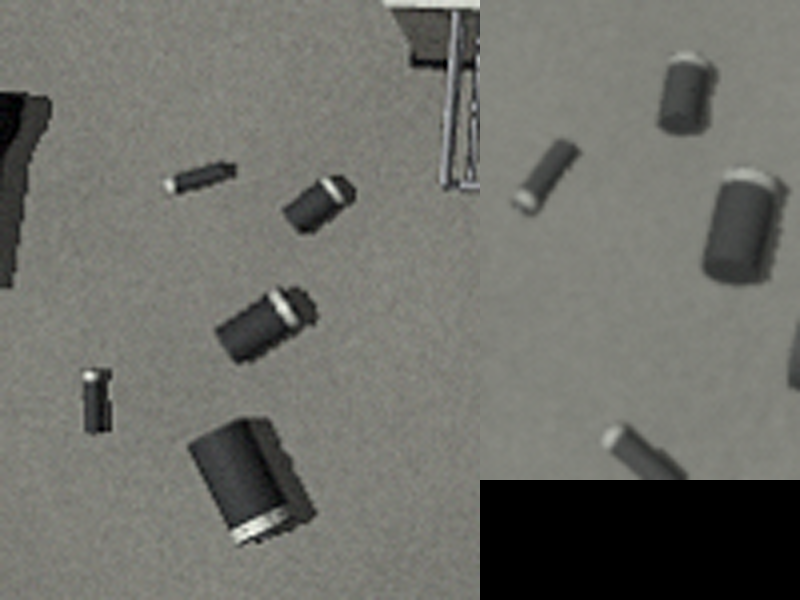

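View pics/c2.png

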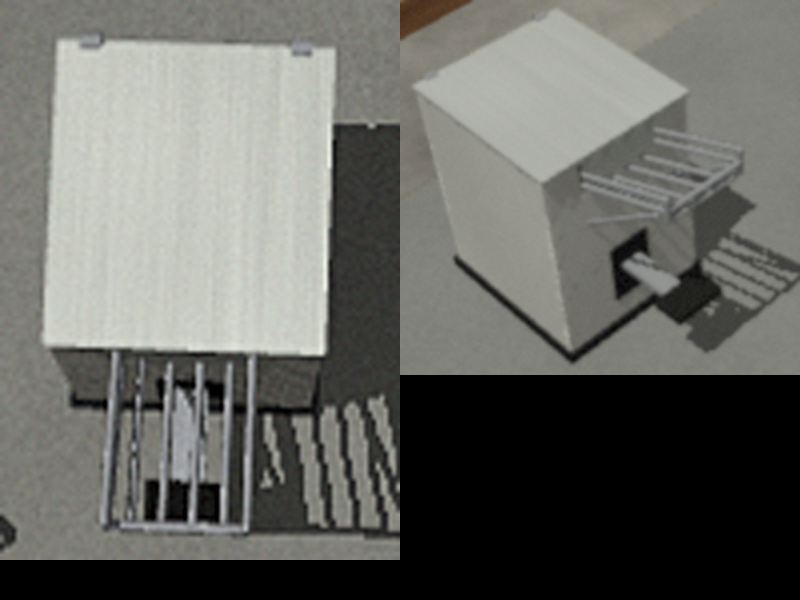

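```bash
python3 - <<'E'
from h import *
t=load('top0');s=load('side0')
T=lambda u,v,x0,y0,k:((u+.5)/k-.5+x0,(v+.5)/k-.5+y0)
tc=[T(u,v,265,105,4) for u,v in[(43,349),(327,355),(335,47),(57,40)]]
sc=[T(u,v,185,155,2.5) for u,v in[(543,183),(688,92),(555,10),(415,88)]]
P=[]
for a,b in zip(tc,sc):
    X,e=tri(t,a,s,b);P.append(onz(t,*a,.25));print('lid',X.round(4),round(e,4),P[-1].round(4),onz(s,*b,.25).round(4))
P=np.array(P);print(np.linalg.norm(P-np.roll(P,1,0),axis=1))
yl=(P[0]-P[1]+P[3]-P[2]);xl=(P[2]-P[1]+P[3]-P[0]);print('yaw deg',np.degrees([np.arctan2(-yl[0],yl[1]),np.arctan2(xl[1],xl[0])]))
for nm,c in(('mid',[(217,333),(240,362),(298,325),(270,290)]),('big',[(190,443),(237,543),(288,520),(250,420)]),('small',[(284,208),(305,233),(345,201),(320,177)])):
    Q=np.array([onz(t,*T(u,v,180,190,4),.0165) for u,v in c]);print(nm,Q.mean(0).round(4),np.linalg.norm(Q-np.roll(Q,1,0),axis=1).round(4), np.degrees(np.arctan2(*( (Q[2]+Q[3]-Q[0]-Q[1])[[1,0]]))))
c=[(703,270),(755,281),(777,185),(724,172)]
Q=np.array([onz(s,*T(u-480,v,210,315,4),.0165) for u,v in c]);print('mid side',Q.mean(0).round(4),np.linalg.norm(Q-np.roll(Q,1,0),axis=1).round(4), np.degrees(np.arctan2(*( (Q[2]+Q[3]-Q[0]-Q[1])[[1,0]]))))
# chute upper corner crossing, top of side rails
for a in [(104,527),(247,530)]: print('chute end',onz(t,*T(*a,265,105,4),.26))
for a in [(145,520),(218,520),(145,480),(218,480)]: print('pad',onz(t,*T(*a,265,105,4),.1))
E
```

```text
lid [0.5116 0.0786 0.4095] 0.3226 [0.697  0.1493 0.25  ] [ 0.4322 -0.095   0.25  ]
lid [ 0.4912 -0.072   0.4238] 0.344 [ 0.6921 -0.0359  0.25  ] [ 0.4018 -0.299   0.25  ]
lid [ 0.6436 -0.0888  0.4471] 0.3759 [ 0.9004 -0.0433  0.25  ] [ 0.5812 -0.3295  0.25  ]
lid [0.669  0.0559 0.4269] 0.356 [0.9064 0.1419 0.25  ] [ 0.6072 -0.1258  0.25  ]
[0.20949475 0.18525054 0.20843569 0.18527283]
yaw deg [-1.68064278 -2.01712593]
mid [0.4967 0.2679 0.0165] [0.0516 0.0282 0.052  0.0342] -54.2793928914434
big [0.3808 0.2784 0.0165] [0.0487 0.0832 0.0422 0.0805] -67.6030095675972
small [0.5899 0.2251 0.0165] [0.0361 0.0251 0.0389 0.0267] -50.26973838212981
mid side [0.498  0.2653 0.0165] [0.0636 0.0303 0.0619 0.0326] -55.11988932290657
chute end [0.57920276 0.10830711 0.26      ]
chute end [0.57687104 0.01669877 0.26      ]
pad [0.59978614 0.0901558  0.1       ]
pad [0.59955396 0.03761533 0.1       ]
pad [0.62877896 0.09018209 0.1       ]
pad [0.62853828 0.0375327  0.1       ]
```

Image c1: the middle cylinder at top (244,272) comes out as 33 x 62 mm in the side view, so it is the cell. The big one is about 49 x 82 mm and the small one about 25 x 37 mm. Image c2 shows the bin with its lid shut, the chute end at about (309,237) and the pad under it.

```bash
python3 - <<'E'
from h import *
from scipy.spatial.transform import Rotation as Ro
t=load('top0');s=load('side0')
T=lambda u,v,x0,y0,k:((u+.5)/k-.5+x0,(v+.5)/k-.5+y0)
tc=[T(u,v,265,105,4) for u,v in[(43,349),(327,355),(335,47),(57,40)]]
sc=[T(u-400,v,185,155,2.5) for u,v in[(543,183),(688,92),(555,10),(415,88)]]
for a,b in zip(tc,sc):
    X,e=tri(t,a,s,b);print('lid',X.round(4),round(e,4),onz(t,*a,.25).round(4),onz(s,*b,.25).round(4))
print('mid tri',tri(t,(244.1,271.7),s,T(260,227,210,315,4)))
for c in [(670,310),(712,272),(722,290),(683,322)]: print('pad side',onz(s,*T(c[0]-400,c[1],185,155,2.5),.1).round(4))
q=robot.get_state()['ee_rot'];M=Ro.from_quat(np.roll(q,-1)).as_matrix();print(M.round(3), 'jaw heading',np.degrees(np.arctan2(M[1,2],M[0,2])))
E
```

```text
lid [0.6958 0.1487 0.2579] 0.0007 [0.697  0.1493 0.25  ] [0.7035 0.1439 0.25  ]
lid [ 0.692  -0.0351  0.2545] 0.002 [ 0.6921 -0.0359  0.25  ] [ 0.6971 -0.0386  0.25  ]
lid [ 0.899  -0.0429  0.2547] 0.0005 [ 0.9004 -0.0433  0.25  ] [ 0.905 -0.047  0.25 ]
lid [0.9036 0.1403 0.2548] 0.0032 [0.9064 0.1419 0.25  ] [0.908  0.1363 0.25  ]
mid tri (array([0.49615377, 0.26639161, 0.0188698 ]), np.float64(0.00044615985314876275))
pad side [0.6087 0.0878 0.1   ]
pad side [0.6129 0.0232 0.1   ]
pad side [0.5886 0.0345 0.1   ]
pad side [0.5884 0.0904 0.1   ]
[[-0.     0.929  0.369]
 [ 0.002  0.369 -0.929]
 [-1.     0.    -0.002]] jaw heading -68.34908296881365
```

Request:
servo_tool --pt "14 34 0 0 0 4 1" --pt "28 68 0 0 0 8 1" --pt "42 102 0 0 0 12 1" --pt "56 136 0 0 0 16 1" --pt "70 170 0 0 0 21 1"

```text
time_s: 0.52
tcp_pos: [0.3007, -0.409, 0.2559]
ee_rot: [0.648, 0.283, 0.648, -0.283]
force: [0.4, -0.8, -0.3]
gripper_width: 1.003
```

Request:
servo_tool --pt "12 34 0 0 0 4 1" --pt "24 68 0 0 0 8 1" --pt "36 102 0 0 0 12 1" --pt "48 136 0 0 0 16 1" --pt "60 170 0 0 0 21 1"

```text
time_s: 0.93
tcp_pos: [0.3606, -0.239, 0.2561]
ee_rot: [0.689, 0.16, 0.689, -0.16]
force: [0.8, -0.7, 0.4]
gripper_width: 0.996
```

Request:
servo_tool --pt "11 34 0 0 0 4 1" --pt "22 68 0 0 0 8 1" --pt "32 102 0 0 0 12 1" --pt "43 136 0 0 0 16 1" --pt "53 170 0 0 0 21 1"

```text
time_s: 1.35
tcp_pos: [0.4137, -0.0691, 0.2562]
ee_rot: [0.706, 0.032, 0.706, -0.032]
force: [0.6, -0.2, 0.6]
gripper_width: 0.995
```

Request:
servo_tool --pt "9 34 0 0 0 4 1" --pt "18 68 0 0 0 8 1" --pt "27 102 0 0 0 12 1" --pt "36 136 0 0 0 16 1" --pt "45 170 0 0 0 21 1"

```text
time_s: 1.77
tcp_pos: [0.4584, 0.101, 0.2561]
ee_rot: [0.7, -0.098, 0.701, 0.098]
force: [1.6, -0.8, -0.5]
gripper_width: 1.001
```

Request:
servo_tool --pt "8 34 0 0 0 4 1" --pt "16 68 0 0 0 8 1" --pt "24 102 -30 0 0 12 1" --pt "32 136 -60 0 0 16 1" --pt "38 168 -90 0 0 20 1"

```text
time_s: 2.18
tcp_pos: [0.4955, 0.2608, 0.1733]
ee_rot: [0.673, -0.218, 0.672, 0.218]
force: [1.6, 0.1, -0.0]
gripper_width: 1.0
```

```bash
python3 - <<'E'
from h import *
from scipy.spatial.transform import Rotation as Ro
q=robot.get_state();M=Ro.from_quat(np.roll(q['ee_rot'],-1)).as_matrix();print(q['tcp_pos'],M.round(3), 'jaw heading',np.degrees(np.arctan2(M[1,2],M[0,2])),q['joint_pos'])
a=snap('top','t1')['pixels'];b=snap('side','s1')['pixels']
c=np.zeros((560,800,3),np.uint8);c[:480,:400]=cv2.resize(a[210:330,190:290],None,fx=4,fy=4);c[:560,400:]=cv2.resize(b[300:440,210:310],None,fx=4,fy=4)
cv2.imwrite('pics/c3.png',c[:,:,::-1])
E
```

```text
[0.49553995 0.26080229 0.17330632] [[ 0.002 -0.586  0.81 ]
 [ 0.001  0.81   0.586]
 [-1.    -0.001  0.002]] jaw heading 35.87002410035765 [ 2.84940988e-01  5.51891950e-01  1.67723727e+00 -4.84808675e-05
  9.10442553e-01 -3.41078662e-01]
```

View pics/c3.png

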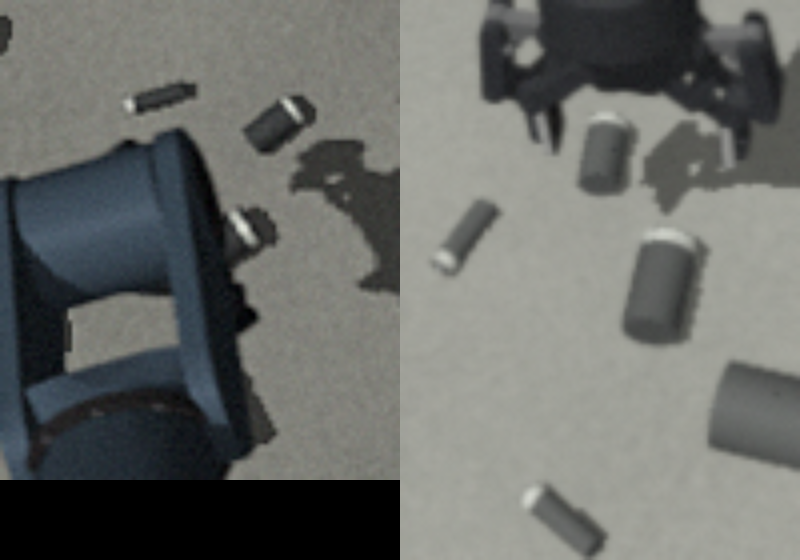

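Image c3: the gripper is above the cell and aligned across it, with nothing displaced. I'll go down with the jaws at 0.75 and grip.

Request:
servo_tool --pt "0 0 -30 0 0 0 0.75" --pt "0 0 -60 0 0 0 0.75" --pt "0 0 -85 0 0 0 0.75" --pt "0 0 -110 0 0 0 0.75" --pt "0 0 -132 0 0 0 0.75" --squeeze 40

```text
time_s: 2.7
tcp_pos: [0.4947, 0.2581, 0.041]
ee_rot: [0.673, -0.216, 0.674, 0.216]
force: [0.3, -0.1, 0.6]
gripper_width: 0.745
```

Request:
servo_tool --pt "0 0 0 0 0 0 0.75" --pt "0 0 0 0 0 0 0.75"

```text
time_s: 2.87
tcp_pos: [0.4944, 0.2581, 0.0416]
ee_rot: [0.672, -0.216, 0.674, 0.216]
force: [0.1, -0.0, 0.5]
gripper_width: 0.75
```

Request:
servo_tool --pt "0 0 0 0 0 0 0.2" --pt "0 0 0 0 0 0 0.2" --pt "0 0 0 0 0 0 0.2" --pt "0 0 0 0 0 0 0.2" --pt "0 0 0 0 0 0 0.2"

```text
time_s: 3.28
tcp_pos: [0.499, 0.2605, 0.0451]
ee_rot: [0.677, -0.216, 0.669, 0.216]
force: [1.6, 3.0, 6.2]
gripper_width: 0.34
```

Request:
servo_tool --pt "0 0 0 0 0 0 0.2" --pt "0 0 0 0 0 0 0.2" --pt "0 0 0 0 0 0 0.2" --pt "0 0 0 0 0 0 0.2"

```text
time_s: 3.62
tcp_pos: [0.499, 0.2605, 0.0451]
ee_rot: [0.677, -0.216, 0.669, 0.216]
force: [2.1, 2.6, 6.7]
gripper_width: 0.343
```

The tips sit too high on the cell: the 29 mm chord means they grip above its middle. I'll open, go lower and regrip.

Request:
servo_tool --pt "0 0 0 0 0 0 0.7" --pt "0 0 0 0 0 0 0.7" --pt "0 0 0 0 0 0 0.7" --pt "0 0 0 0 0 0 0.7" --pt "0 0 0 0 0 0 0.7"

```text
time_s: 4.03
tcp_pos: [0.4945, 0.2587, 0.0418]
ee_rot: [0.673, -0.216, 0.674, 0.216]
force: [0.4, -0.2, 0.9]
gripper_width: 0.699
```

```bash
python3 - <<'E'
from h import *
q=robot.get_state();print(q['tcp_pos'],q['force'],q['gripper_width'])
b=snap('side','s2')['pixels']
cv2.imwrite('pics/c4.png',cv2.resize(b[280:430,190:340],None,fx=4,fy=4)[:,:,::-1])
E
```

```text
[0.49445998 0.25866075 0.04178507] [ 0.38624745 -0.20170306  0.88263322] 0.6988003524167749
```

View pics/c4.png

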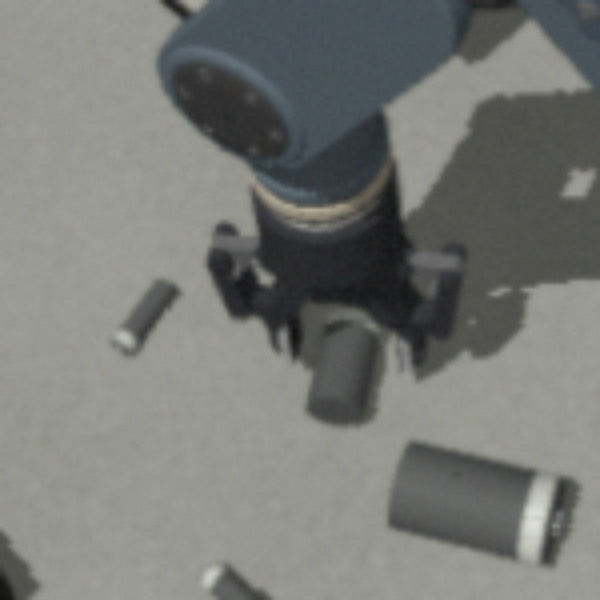

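Request:
servo_tool --pt "1 4 0 0 0 0 0.7" --pt "2 8 0 0 0 0 0.7" --pt "2 8 -5 0 0 0 0.7" --pt "2 8 -9 0 0 0 0.7" --pt "2 8 -9 0 0 0 0.7"

```text
time_s: 4.5
tcp_pos: [0.4962, 0.2668, 0.0319]
ee_rot: [0.672, -0.217, 0.674, 0.217]
force: [0.1, -0.5, 0.3]
gripper_width: 0.701
```

Request:
servo_tool --pt "0 0 0 0 0 0 0.2" --pt "0 0 0 0 0 0 0.2" --pt "0 0 0 0 0 0 0.2" --pt "0 0 0 0 0 0 0.2" --pt "0 0 0 0 0 0 0.2"

```text
time_s: 4.92
tcp_pos: [0.4967, 0.2667, 0.033]
ee_rot: [0.673, -0.216, 0.673, 0.216]
force: [-0.5, -0.2, 0.0]
gripper_width: 0.368
```

Request:
servo_tool --pt "0 0 0 0 0 0 0.2" --pt "0 0 0 0 0 0 0.2" --pt "0 0 0 0 0 0 0.2"

```text
time_s: 5.17
tcp_pos: [0.4967, 0.2667, 0.033]
ee_rot: [0.673, -0.216, 0.673, 0.216]
force: [-1.4, -1.3, 0.3]
gripper_width: 0.367
```

Request:
servo_tool --pt "0 0 30 0 0 0 0.2" --pt "0 0 70 0 0 0 0.2" --pt "0 0 110 0 0 0 0.2" --pt "0 0 150 0 0 0 0.2" --pt "0 0 190 0 0 0 0.2"

```text
time_s: 5.58
tcp_pos: [0.4967, 0.2668, 0.2246]
ee_rot: [0.673, -0.216, 0.673, 0.216]
force: [1.1, 0.3, -2.4]
gripper_width: 0.371
```

Request:
servo_tool --pt "0 0 35 0 0 0 0.2" --pt "0 0 70 0 0 0 0.2" --pt "0 0 105 0 0 0 0.2" --pt "10 -20 122 0 0 -5 0.2" --pt "20 -45 122 0 0 -10 0.2"

```text
time_s: 6.0
tcp_pos: [0.5192, 0.2236, 0.3506]
ee_rot: [0.694, -0.156, 0.685, 0.157]
force: [0.9, 0.3, -1.8]
gripper_width: 0.369
```

Request:
servo_tool --pt "20 -32 0 0 0 -5.5 0.2" --pt "40 -64 0 0 0 -11 0.2" --pt "60 -96 0 0 0 -16.5 0.2" --pt "80 -128 0 0 0 -22 0.2" --pt "102 -162 0 0 0 -27.4 0.2"

```text
time_s: 6.42
tcp_pos: [0.6192, 0.0587, 0.3447]
ee_rot: [0.707, 0.013, 0.707, -0.012]
force: [0.3, 1.4, -1.4]
gripper_width: 0.367
```

Request:
servo_tool --pt "0 0 0 0 0 0 0.2" --pt "0 0 0 0 0 0 0.2" --pt "0 0 0 0 0 0 0.2"

```text
time_s: 6.67
tcp_pos: [0.6184, 0.0599, 0.3442]
ee_rot: [0.706, 0.011, 0.708, -0.011]
force: [-0.2, 1.4, -1.9]
gripper_width: 0.366
```

```bash
python3 - <<'E'
from h import *
from scipy.spatial.transform import Rotation as Ro
q=robot.get_state();M=Ro.from_quat(np.roll(q['ee_rot'],-1)).as_matrix();print(q['tcp_pos'],q['force'],q['gripper_width'],M.round(3), 'jaw heading',np.degrees(np.arctan2(M[1,2],M[0,2])),q['joint_pos'])
a=snap('top','t3')['pixels'];b=snap('side','s3')['pixels']
c=np.zeros((600,800,3),np.uint8);c[:480,:400]=cv2.resize(a[150:270,260:360],None,fx=4,fy=4);c[:600,400:]=cv2.resize(b[120:270,230:330],None,fx=4,fy=4)
cv2.imwrite('pics/c5.png',c[:,:,::-1])
E
```

```text
[0.61844728 0.05994795 0.34422937] [-0.1847396   1.41411519 -1.8841905 ] 0.36614345673681664 [[-0.002  0.031  1.   ]
 [ 0.001  1.    -0.031]
 [-1.     0.001 -0.002]] jaw heading -1.7644201624263547 [-8.33290312e-02  4.40641143e-01  1.33142914e+00  8.07085070e-04
  1.37122919e+00 -5.26940344e-02]
```

View pics/c5.png

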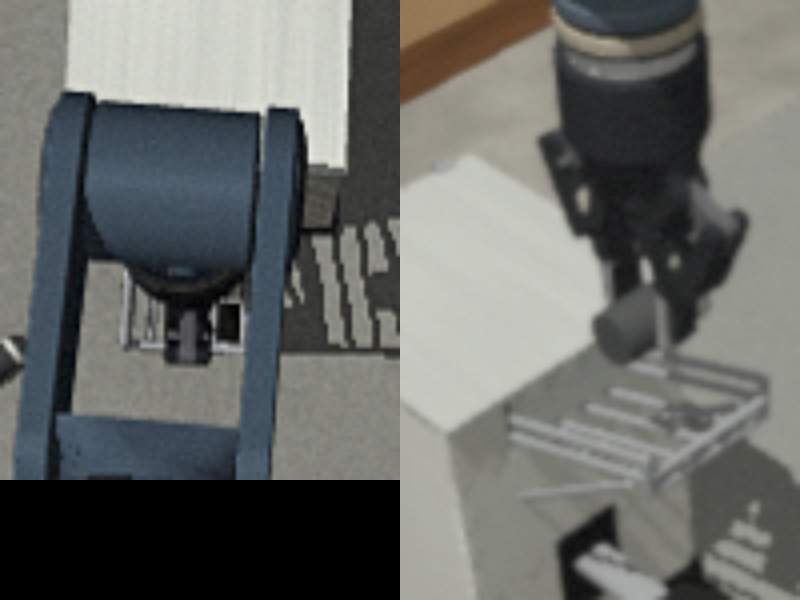

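Image c5: the cell is held level over the chute. I'll check how well it is centred along y by projection before lowering it.

```bash
python3 - <<'E'
from h import *
s=load('s3')
for y in(.0305,0,-.0305): print(y,((proj(s,[.6185+y*.031,.06+y,.3277])-[230,120]+.5)*4-.5+[400,0]).round(1))
print('near-end centre px(613,340)->', [(z,onz(s,(613-400)/4+230,340/4+120,z).round(4)) for z in(.32,.3277,.335)])
for P in ([-.06,.045],[-.06,-.045]):
  print('chute corner',((proj(s,[.634+P[0]+.031*P[1],.0588-.031*P[0]+P[1],.284])-[230,120]+.5)*4-.5+[400,0]).round(1))
E
```

```text
0.0305 [610.4 344.4]
0 [652.2 317.9]
-0.0305 [692.6 292.1]
near-end centre px(613,340)-> [(0.32, array([0.6266, 0.0812, 0.32  ])), (0.3277, array([0.6196, 0.0874, 0.3277])), (0.335, array([0.6129, 0.0932, 0.335 ]))]
chute corner [653.9 456.8]
chute corner [771.5 375.9]
```

Request:
servo_tool --pt "1 0 -15 0 0 0 0.2" --pt "3 0 -30 0 0 0 0.2" --pt "3 0 -45 0 0 0 0.2" --pt "3 0 -55 0 0 0 0.2" --pt "3 0 -55 0 0 0 0.2"

```text
time_s: 7.18
tcp_pos: [0.6199, 0.0613, 0.2875]
ee_rot: [0.705, 0.01, 0.709, -0.01]
force: [-1.3, -0.1, -1.9]
gripper_width: 0.37
```

Request:
servo_tool --pt "0 0 -3 0 0 0 0.2" --pt "0 0 -6 0 0 0 0.2" --pt "0 0 -9 0 0 0 0.2" --pt "0 0 -9 0 0 0 0.2"

```text
time_s: 7.52
tcp_pos: [0.6219, 0.06, 0.281]
ee_rot: [0.707, 0.011, 0.707, -0.011]
force: [0.2, 0.1, -0.9]
gripper_width: 0.371
```

Request:
servo_tool --pt "0 0 -2 0 0 0 0.2" --pt "0 0 -4 0 0 0 0.2" --pt "0 0 -4 0 0 0 0.2"

```text
time_s: 7.77
tcp_pos: [0.6218, 0.0598, 0.2767]
ee_rot: [0.707, 0.011, 0.707, -0.011]
force: [-0.1, 0.2, -1.7]
gripper_width: 0.367
```

Request:
servo_tool --pt "0 0 0 0 0 0 0.45" --pt "0 0 0 0 0 0 0.5" --pt "0 0 0 0 0 0 0.55" --pt "0 0 2 0 0 0 0.6" --pt "0 0 6 0 0 0 0.6"

```text
time_s: 8.18
tcp_pos: [0.6218, 0.0599, 0.283]
ee_rot: [0.707, 0.011, 0.707, -0.011]
force: [-0.8, 0.2, -0.6]
gripper_width: 0.598
```

Request:
servo_tool --pt "0 0 8 0 0 0 0.6" --pt "0 0 16 0 0 0 0.65" --pt "0 0 30 0 0 0 0.65" --pt "0 0 50 0 0 0 0.65" --pt "0 0 80 0 0 0 0.65"

```text
time_s: 8.6
tcp_pos: [0.6207, 0.06, 0.3623]
ee_rot: [0.705, 0.011, 0.709, -0.011]
force: [0.3, 0.5, 0.1]
gripper_width: 0.649
```

Request:
servo_tool --pt "-30 0 10 0 0 0 0.3" --pt "-70 0 10 0 0 0 0" --pt "-110 0 10 0 0 0 0" --pt "-145 0 10 0 0 0 0" --pt "-180 0 10 0 0 0 0"

```text
time_s: 9.02
tcp_pos: [0.4401, 0.06, 0.3739]
ee_rot: [0.708, 0.011, 0.706, -0.011]
force: [0.7, -0.1, 1.2]
gripper_width: 0.002
```

```bash
python3 - <<'E'
from h import *
q=robot.get_state();print(q['tcp_pos'],q['force'],q['gripper_width'],q['time_s'])
a=snap('top','t4')['pixels'];b=snap('side','s4')['pixels']
c=np.zeros((600,800,3),np.uint8);c[:480,:400]=cv2.resize(a[150:270,260:360],None,fx=4,fy=4);c[:600,400:]=cv2.resize(b[120:270,230:330],None,fx=4,fy=4)
cv2.imwrite('pics/c6.png',c[:,:,::-1])
E
```

```text
[0.44013083 0.05996698 0.37394125] [ 0.71281047 -0.07031306  1.1674399 ] 0.0020269062351178395 9.0167
```

View pics/c6.png

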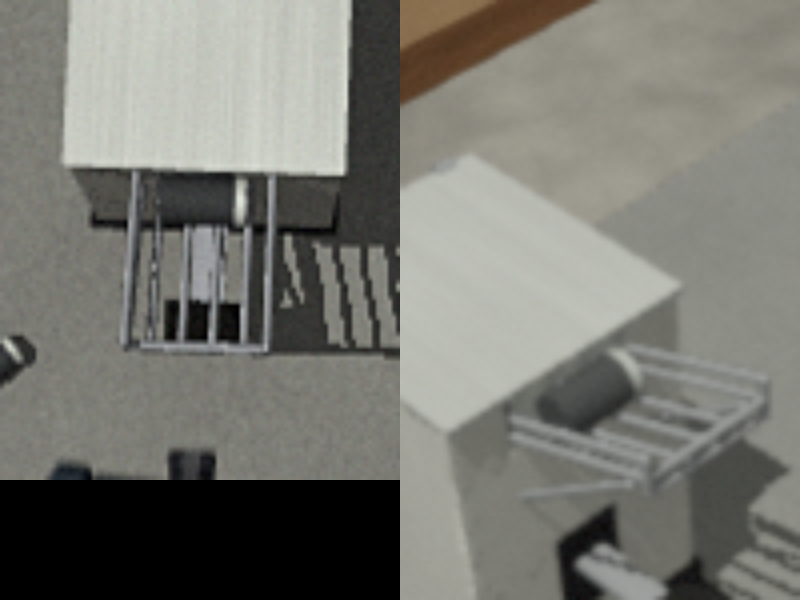

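Image c6: the cell lies crosswise at the chute's foot, about (200,200) in the top crop, against the shut lid, and it is free of the hand. Next comes the lever: I'll tilt the tool 42° and approach from the -x side.

Request:
servo_tool --pt "0 0 -20 0 -7 0 0" --pt "0 0 -40 0 -14 0 0" --pt "0 0 -60 0 -21 0 0" --pt "0 0 -80 0 -28 0 0" --pt "0 0 -100 0 -35 0 0"

```text
time_s: 9.53
tcp_pos: [0.4446, 0.0628, 0.2821]
ee_rot: [0.862, 0.015, 0.506, -0.001]
force: [1.6, 2.3, -1.2]
gripper_width: 0.002
```

Request:
servo_tool --pt "10 0 -20 0 -4 0 0" --pt "25 0 -40 0 -7 0 0" --pt "40 0 -65 0 -7 0 0" --pt "40 0 -65 0 -7 0 0" --pt "40 0 -65 0 -7 0 0"

```text
time_s: 9.95
tcp_pos: [0.4772, 0.0787, 0.2493]
ee_rot: [0.89, 0.027, 0.454, 0.026]
force: [0.2, -0.2, 0.2]
gripper_width: 0.0
```

```bash
python3 - <<'E'
from h import *
from scipy.spatial.transform import Rotation as Ro
q=robot.get_state();M=Ro.from_quat(np.roll(q['ee_rot'],-1)).as_matrix();print(q['tcp_pos'],q['force'],M[:,0].round(3),'tip',q['tcp_pos']+.025*M[:,0],q['joint_pos'])
E
```

```text
[0.4771964  0.07866956 0.24925828] [ 0.20399237 -0.20365356  0.17976203] [ 0.587  0.071 -0.807] tip [0.49186058 0.08044759 0.22908899] [-0.16584402  0.24844619  2.20914939  1.17122637  0.1822638  -1.2771177 ]
```

```bash
python3 - <<'E'
import numpy as np
D=[(-1.3715,.5284,1.4338,.2305,-.5803,.2554),(.28494,.55189,1.67724,.49554,.2608,.1733),(-.08333,.44064,1.33143,.61845,.05995,.34423)]
A=[];b=[]
for j1,j2,j3,x,y,z in D:
    rp=x*np.cos(j1)+y*np.sin(j1);print(rp,-x*np.sin(j1)+y*np.cos(j1))
    s=j2+j3
    A+=[[1,0,np.sin(j2),np.sin(s),np.cos(s)],[0,1,np.cos(j2),np.cos(s),-np.sin(s)]];b+=[rp,z]
A=np.array(A);b=np.array(b)
for cols in([0,1,2,3],[1,2,3],[1,2,3,4],[0,1,2,3,4]):
    p,r,_,_=np.linalg.lstsq(A[:,cols],b,rcond=None);print(cols,p,np.abs(A[:,cols]@p-b).max())
E
```

```text
0.6144479251385121 0.11104993153071932
0.5488699403679514 0.11098792799436077
0.6113141641881281 0.11121779382351768
[0, 1, 2, 3] [0.14194772 0.25236693 0.18780685 0.39905605] 0.008939734567704138
[1, 2, 3] [0.05051231 0.43062976 0.42465272] 0.015893695551580656
[1, 2, 3, 4] [0.00070674 0.58723769 0.39088369 0.11172873] 0.00030918132169277524
[0, 1, 2, 3, 4] [0.00329222 0.00619574 0.57906727 0.39083741 0.10991763] 0.00018263782875344026
```

The wrist is at its j5≈0 singularity: the tilted pose needs the j4≈π branch. I'll roll the tool about its own axis first, to free j6, and then swing round with a slight yaw.

Request:
servo_tool --pt "0 0 0 4.1 0.5 -5.6 0" --pt "0 0 0 8.2 1 -11.2 0" --pt "0 0 0 12.3 1.5 -16.9 0" --pt "0 0 0 16.4 2 -22.6 0" --pt "0 0 0 20.5 2.5 -28.2 0"

```text
time_s: 10.37
tcp_pos: [0.4771, 0.0787, 0.2496]
ee_rot: [0.84, 0.296, 0.441, -0.112]
force: [0.3, 0.0, -0.1]
gripper_width: 0.001
```

Request:
servo_tool --pt "0 0 0 4.1 0.5 -5.6 0" --pt "0 0 0 8.2 1 -11.2 0" --pt "0 0 0 12.3 1.5 -16.9 0" --pt "0 0 0 16.4 2 -22.6 0" --pt "0 0 0 20.5 2.5 -28.2 0"

```text
time_s: 10.78
tcp_pos: [0.4771, 0.0787, 0.2497]
ee_rot: [0.713, 0.535, 0.387, -0.238]
force: [0.9, -0.8, -0.0]
gripper_width: -0.004
```

```bash
cat >> h.py <<'E'
def st():
    from scipy.spatial.transform import Rotation as Ro
    q=robot.get_state();M=Ro.from_quat(np.roll(q['ee_rot'],-1)).as_matrix();x=M[:,0]
    print('tcp',q['tcp_pos'].round(4),'F',q['force'].round(1),'dir',x.round(3),'tip',(q['tcp_pos']+.025*x).round(4),'j',q['joint_pos'].round(3),'t',q['time_s'])
    for yaw in(0,10,20,30):
        y=np.radians(yaw);d=np.array([.669*np.cos(y),.669*np.sin(y),-.743]);c=np.cross(x,d);print(yaw,'rot deg',np.degrees(c/np.linalg.norm(c)*np.arccos(x@d)).round(1),'dtcp',((np.array([.604,.0597,.1])-.025*d-q['tcp_pos'])*1000).round(),'tcp dir',d.round(3))
E
python3 -c "from h import *;st()"
```

```text
tcp [0.4771 0.0787 0.2497] F [ 0.9 -0.8 -0. ] dir [ 0.588  0.075 -0.806] tip [0.4918 0.0806 0.2295] j [-0.169  0.248  2.21   1.189  0.187 -0.072] t 10.7833
0 rot deg [-3.2 -5.9 -2.9] dtcp [ 110.  -19. -131.] tcp dir [ 0.669  0.    -0.743]
10 rot deg [ 2.2 -5.5  1.1] dtcp [ 110.  -22. -131.] tcp dir [ 0.659  0.116 -0.743]
20 rot deg [ 7.5 -4.   5.1] dtcp [ 111.  -25. -131.] tcp dir [ 0.629  0.229 -0.743]
30 rot deg [12.4 -1.7  8.9] dtcp [ 112.  -27. -131.] tcp dir [ 0.579  0.334 -0.743]
```

Request:
servo_tool --pt "0 0 0 2 -0.5 1.4 0" --pt "0 0 0 4 -1.2 2.8 0" --pt "0 0 0 6 -2.2 4 0" --pt "0 0 0 7.5 -4 5.1 0" --pt "0 0 0 7.5 -4 5.1 0"

```text
time_s: 11.2
tcp_pos: [0.4765, 0.0774, 0.2487]
ee_rot: [0.7, 0.569, 0.4, -0.161]
force: [-0.7, -0.2, 0.2]
gripper_width: 0.002
```

```bash
python3 -c "from h import *;st()"
```

```text
tcp [0.4765 0.0774 0.2487] F [-0.7 -0.2  0.2] dir [ 0.628  0.23  -0.744] tip [0.4922 0.0832 0.2301] j [-0.322  0.278  2.271  1.616  0.43  -0.633] t 11.2
0 rot deg [-9.9 -1.8 -8.9] dtcp [ 111.  -18. -130.] tcp dir [ 0.669  0.    -0.743]
10 rot deg [-4.9 -1.4 -4.6] dtcp [ 111.  -21. -130.] tcp dir [ 0.659  0.116 -0.743]
20 rot deg [-0.3 -1.  -0.5] dtcp [ 112.  -23. -130.] tcp dir [ 0.629  0.229 -0.743]
30 rot deg [4.6 2.1 4.5] dtcp [ 113.  -26. -130.] tcp dir [ 0.579  0.334 -0.743]
```

Request:
servo_tool --pt "0 -10 -30 0 0 0 0" --pt "5 -20 -60 0 0 0 0" --pt "25 -30 -85 0 0 0 0" --pt "50 -37 -85 0 0 0 0" --pt "74 -37 -85 0 0 0 0"

```text
time_s: 11.62
tcp_pos: [0.5513, 0.0395, 0.1602]
ee_rot: [0.698, 0.569, 0.402, -0.164]
force: [-0.0, 0.8, -0.5]
gripper_width: 0.002
```

Request:
servo_tool --pt "0 0 0 0 0 0 0" --pt "0 0 0 0 0 0 0"

```text
time_s: 11.78
tcp_pos: [0.5515, 0.0415, 0.1637]
ee_rot: [0.701, 0.568, 0.401, -0.16]
force: [-1.0, 0.7, 0.3]
gripper_width: 0.003
```

```bash
python3 - <<'E'
from h import *
st()
a=snap('top','t5')['pixels'];b=snap('side','s5')['pixels']
c=np.zeros((600,800,3),np.uint8);c[:480,:400]=cv2.resize(a[150:270,260:360],None,fx=4,fy=4);c[:600,400:]=cv2.resize(b[180:330,240:340],None,fx=4,fy=4)
cv2.imwrite('pics/c7.png',c[:,:,::-1])
E
```

```text
tcp [0.5515 0.0415 0.1637] F [-1.   0.7  0.3] dir [ 0.627  0.23  -0.744] tip [0.5672 0.0473 0.1451] j [-0.35   0.565  2.169  1.954  0.484 -1.04 ] t 11.7833
0 rot deg [-9.9 -1.8 -8.9] dtcp [ 36.  18. -45.] tcp dir [ 0.669  0.    -0.743]
10 rot deg [-4.9 -1.4 -4.6] dtcp [ 36.  15. -45.] tcp dir [ 0.659  0.116 -0.743]
20 rot deg [-0.5 -0.8 -0.6] dtcp [ 37.  12. -45.] tcp dir [ 0.629  0.229 -0.743]
30 rot deg [4.5 2.  4.4] dtcp [ 38.  10. -45.] tcp dir [ 0.579  0.334 -0.743]
```

View pics/c7.png

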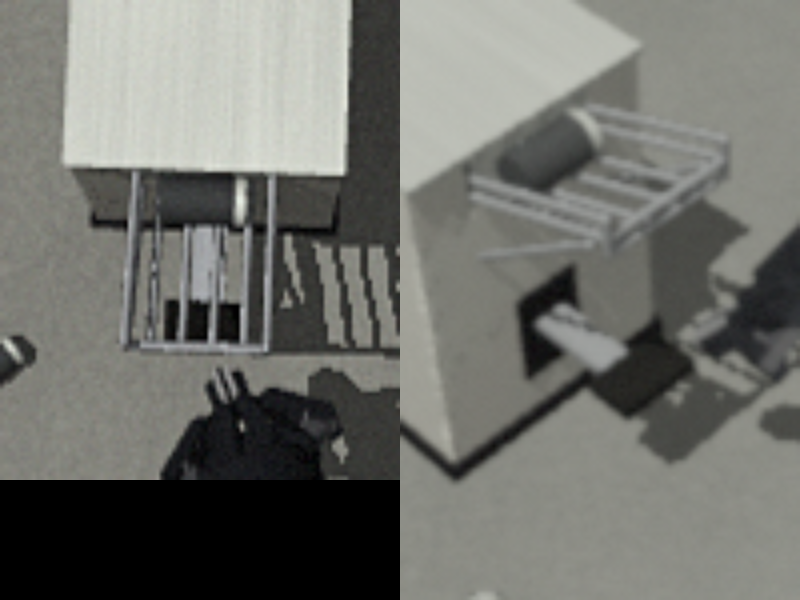

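Image c7: the fingertips, at about (225,375) in the top crop, are just outside the chute end and aim at the pad. The cell is still resting. I'll advance and press.

Request:
servo_tool --pt "9 3 -10 0 0 0 0" --pt "18 6 -19 0 0 0 0" --pt "27 9 -29 0 0 0 0" --pt "37 12 -38 0 0 0 0" --pt "37 12 -38 0 0 0 0"

```text
time_s: 12.3
tcp_pos: [0.5869, 0.0545, 0.1249]
ee_rot: [0.7, 0.568, 0.402, -0.161]
force: [1.2, 0.7, -0.0]
gripper_width: -0.003
```

Request:
servo_tool --pt "0 0 -4 0 0 0 0" --pt "0 0 -8 0 0 0 0" --pt "0 0 -8 0 0 0 0"

```text
time_s: 12.55
tcp_pos: [0.5858, 0.0544, 0.118]
ee_rot: [0.7, 0.569, 0.401, -0.16]
force: [0.0, 0.9, 2.4]
gripper_width: 0.001
```

```bash
python3 -c "from h import *;st()"|head -1
```

```text
tcp [0.5858 0.0544 0.118 ] F [0.  0.9 2.4] dir [ 0.626  0.232 -0.744] tip [0.6014 0.0602 0.0994] j [-0.291  0.691  2.104  2.125  0.492 -1.17 ] t 12.55
```

Request:
servo_tool --pt "0 0 -10 0 0 0 0" --pt "0 0 -20 0 0 0 0" --pt "0 0 -30 0 0 0 0" --pt "0 0 -40 0 0 0 0" --pt "0 0 -44 0 0 0 0"

```text
time_s: 12.97
tcp_pos: [0.5868, 0.0544, 0.0756]
ee_rot: [0.7, 0.57, 0.399, -0.159]
force: [-10.9, -3.9, 30.0]
gripper_width: 0.001
```

Request:
servo_tool --pt "0 0 -2 0 0 0 0" --pt "0 0 -2 0 0 0 0" --pt "0 0 -2 0 0 0 0" --pt "0 0 -2 0 0 0 0" --pt "0 0 -2 0 0 0 0"

```text
time_s: 13.38
tcp_pos: [0.5866, 0.0544, 0.0761]
ee_rot: [0.701, 0.57, 0.398, -0.158]
force: [-8.2, -2.4, 23.1]
gripper_width: 0.003
```

```bash
python3 - <<'E'
from h import *
st()
b=snap('side','s6')['pixels']
cv2.imwrite('pics/c8.png',cv2.resize(b[100:300,180:380],None,fx=3,fy=3)[:,:,::-1])
E
```

```text
tcp [0.5866 0.0544 0.0761] F [-8.2 -2.4 23.1] dir [ 0.633  0.233 -0.739] tip [0.6024 0.0602 0.0577] j [-0.292  0.799  2.112  2.292  0.57  -1.363] t 13.3833
0 rot deg [-10.   -1.4  -9. ] dtcp [ 1.  5. 42.] tcp dir [ 0.669  0.    -0.743]
10 rot deg [-5.1 -1.  -4.6] dtcp [ 1.  2. 42.] tcp dir [ 0.659  0.116 -0.743]
20 rot deg [-0.7  1.  -0.3] dtcp [ 2. -0. 42.] tcp dir [ 0.629  0.229 -0.743]
30 rot deg [4.3 2.5 4.5] dtcp [ 3. -3. 42.] tcp dir [ 0.579  0.334 -0.743]
```

View pics/c8.png

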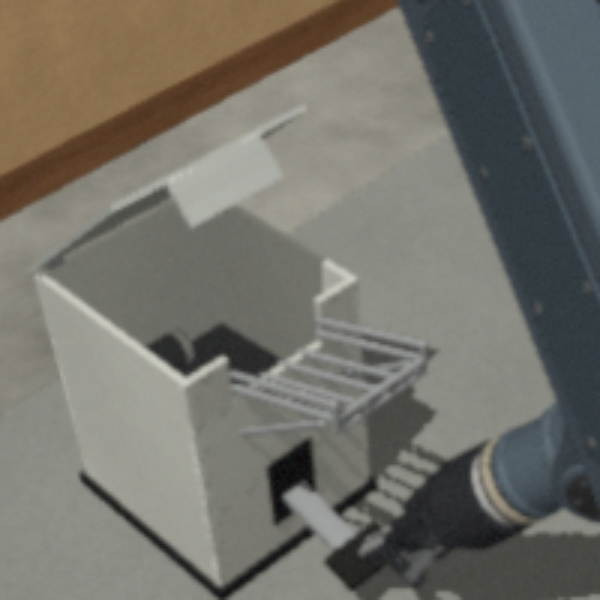

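Image c8: the lid is fully raised, with the lip at about (225,180). The chute is empty, and the cell is in the bin at about (175,345). I'll hold a little longer, then ease up and withdraw.

Request:
servo_tool --pt "0 0 0 0 0 0 0" --pt "0 0 0 0 0 0 0" --pt "0 0 0 0 0 0 0" --pt "0 0 0 0 0 0 0" --pt "0 0 0 0 0 0 0"

```text
time_s: 13.85
tcp_pos: [0.5867, 0.0544, 0.0762]
ee_rot: [0.701, 0.57, 0.398, -0.158]
force: [-9.4, -2.2, 24.0]
gripper_width: -0.005
```

Request:
servo_tool --pt "0 0 10 0 0 0 0" --pt "0 0 20 0 0 0 0" --pt "0 0 30 0 0 0 0" --pt "0 0 40 0 0 0 0" --pt "-2 -1 50 0 0 0 0"

```text
time_s: 14.27
tcp_pos: [0.585, 0.0531, 0.1236]
ee_rot: [0.701, 0.569, 0.4, -0.159]
force: [2.2, 0.6, 3.1]
gripper_width: -0.003
```

Request:
servo_tool --pt "-15 -5 16 0 0 0 0" --pt "-35 -13 35 0 0 0 0" --pt "-60 -22 55 0 0 0 0" --pt "-80 -28 70 0 0 0 0" --pt "-100 -36 85 0 0 0 0"

```text
time_s: 14.68
tcp_pos: [0.482, 0.0171, 0.2072]
ee_rot: [0.7, 0.568, 0.402, -0.162]
force: [-0.4, -0.1, 0.2]
gripper_width: -0.001
```

Request:
servo_tool --pt "0 0 0 0 0 0 0" --pt "0 0 0 0 0 0 0" --pt "0 0 0 0 0 0 0" --pt "0 0 0 0 0 0 0" --pt "0 0 0 0 0 0 0"

```text
time_s: 15.1
tcp_pos: [0.4847, 0.017, 0.206]
ee_rot: [0.7, 0.568, 0.402, -0.161]
force: [0.8, -0.5, 0.1]
gripper_width: -0.0
```

```bash
python3 - <<'E'
from h import *
st()
a=snap('top','t7')['pixels'];b=snap('side','s7')['pixels']
c=np.zeros((600,800,3),np.uint8);c[:480,:400]=cv2.resize(a[90:330,150:350],(400,480));c[:450,400:]=cv2.resize(b[150:450,150:417],(400,450))
cv2.imwrite('pics/c9.png',c[:,:,::-1])
E
```

```text
tcp [0.4847 0.017  0.206 ] F [ 0.8 -0.5  0.1] dir [ 0.625  0.231 -0.745] tip [0.5003 0.0228 0.1873] j [-0.501  0.416  2.293  1.738  0.535 -0.95 ] t 15.1
0 rot deg [-10.  -2.  -9.] dtcp [103.  43. -87.] tcp dir [ 0.669  0.    -0.743]
10 rot deg [-5.  -1.5 -4.6] dtcp [103.  40. -87.] tcp dir [ 0.659  0.116 -0.743]
20 rot deg [-0.3 -1.  -0.5] dtcp [104.  37. -87.] tcp dir [ 0.629  0.229 -0.743]
30 rot deg [4.5 1.9 4.4] dtcp [105.  34. -87.] tcp dir [ 0.579  0.334 -0.743]
```

View pics/c9.png

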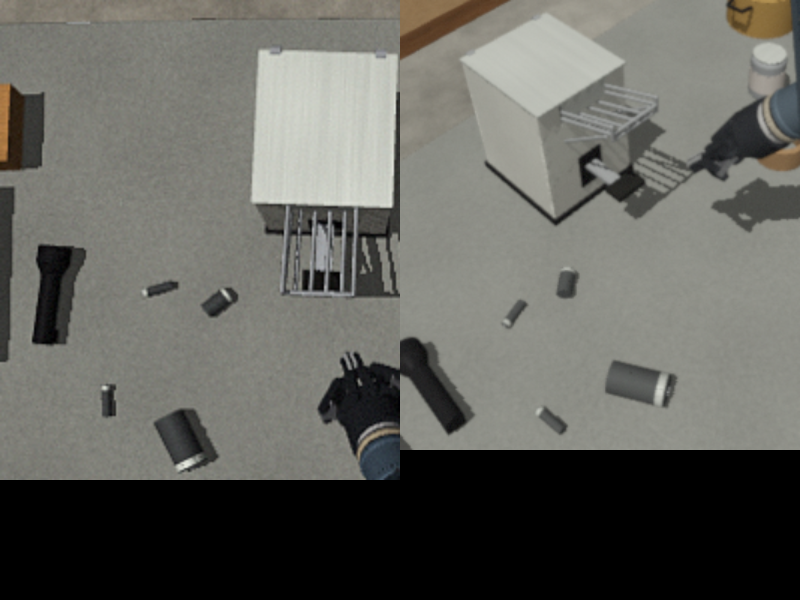

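Image c9: the lid is shut, the lever is up and the chute is empty. The arm touches nothing, and the other things visible stand where they were. I'll let the cell settle for about a second, then hand in.

Request:
servo_tool --pt "0 0 0 0 0 0 0" --pt "0 0 0 0 0 0 0" --pt "0 0 0 0 0 0 0" --pt "0 0 0 0 0 0 0" --pt "0 0 0 0 0 0 0"

```text
time_s: 15.62
tcp_pos: [0.4842, 0.0169, 0.2064]
ee_rot: [0.7, 0.568, 0.402, -0.161]
force: [0.3, 0.5, -0.1]
gripper_width: -0.002
```

Request:
servo_tool --pt "0 0 0 0 0 0 0" --pt "0 0 0 0 0 0 0" --pt "0 0 0 0 0 0 0" --pt "0 0 0 0 0 0 0" --pt "0 0 0 0 0 0 0"

```text
time_s: 16.03
tcp_pos: [0.4842, 0.0168, 0.2065]
ee_rot: [0.7, 0.568, 0.401, -0.161]
force: [0.6, -0.8, 0.9]
gripper_width: 0.001
```

```bash
python3 -c "from h import *;print(robot.close_job())"
```

```text
the job is handed in; nothing more can be done
None
```

The job is handed in at about 16 s: the middle-sized cell (33 x 62 mm in the side view) went into the bin by way of the chute and the lever. I laid it crosswise in the chute and let go, and it rested against the shut lid. I then held the lever down for about 0.9 s with up to 30 N on the tool, let it come back up and withdrew.

**Last checks:** the picture under load showed the lid fully raised, the chute empty and the cell inside the bin. The final picture showed the lid shut, the lever up and the arm clear, with the wrist force near zero. The slim cells, the look-alikes and the torch stood where they were. I did not look at the tin, tape and block again at the end, but the arm never went low near them. Where the cell lies under the closed lid cannot be seen.

**What went wrong on the way:**
- **First grip:** it was about 9 mm too high, so I opened and gripped again lower.
- **Lever approach:** the wrist reached its j5≈0 singularity. I got round it by rolling the tool and coming in yawed by 20°.
- **Cell size:** the top view gave only about 52 x 31 mm for the cell, against 62 x 33 mm from the side view. I went by the side view and the description.

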